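Stack the tube totes for the transfer hatch

ROBOT

A 6-joint arm with a two-finger parallel gripper is mounted at the origin on the work surface. World frame = base frame: x ahead of the robot, y to its left, z up, the work surface at z = 0. Lengths are in m, angles in rad, forces in N, time in s.
With the tool pointing down it reaches from about 0.375 to 0.925 m from the base axis. Payload 5.7 kg.
Tool frame: the origin (TCP) lies midway between the tips of the shut fingers; the grasp point (between the pads) lies 19 mm behind it; z points along the fingers, y is the line along which they close (so a half turn about z gives the same grasp; the last joint's range is limited). The gripper opens to 88 mm and grips with 3 to 60 N. Pads are 20 mm wide; open, the fingers measure 115 mm over their backs; the gripper's body (75 mm by 178 mm) begins 61 mm behind the grasp point.
Start: joints at [-1.262, 0.359, 1.51, -0, 1.272, -0.115], TCP at [0.247, -0.547, 0.223] pointing down, gripper open.
Joint ranges: [-2.97, 2.97], [-1.01, 2.36], [0.21, 2.38], [-0.96, 4.11], [0.2, 2.71], [-2.98, 2.98]. Speed limits (rad/s): [2.39, 2.39, 3.14, 3.14, 3.14, 3.14].

INTERFACE

Orientations are given as a unit quaternion [w, x, y, z].
In Python, from workcell import ctrl gives the robot as it stands.
- The arm moves only by the shell command python3 -m pendant 'ROWS' [FORCE]. ROWS is JSON, a list that holds one entry, the list of rows, each a list of 7 numbers: the closure, from -1 (fully open) to 1 (shut), then the shift along the tool's x, y, z in mm, then the turn, a rotation vector about the tool's x, y, z in degrees. In form: [[[hand, x, y, z, rx, ry, rz], ...]]. A call has exactly 8 rows; each row is the pose to reach, as a shift and turn from the pose commanded when the call began, along the tool's axes at that moment; what a row does not reach only later rows make up. A row lasts 1/10 s, in which the tool goes at most 50 mm and 8.59 degrees, less where a joint would pass 70% of its speed; a pose out of reach is approached as far as the arm can. A call with a gripper value outside its range is refused whole. The fingers move at their own pace and stop on an object; FORCE is the grip in N (left out, the last holds). Time passes only in rows, so rows that repeat a pose let the fingers close, or fill a call up. It gives the time, the measured TCP pose, the force, the opening and the grip force at its end, in the units of the state.
- ctrl.observe(): the state, without advancing time (a new reading comes with each control period).
- ctrl.camera(name): name is "side" or "top"; returns a dict with "color" (420x560x3 uint8, red, green, blue), "fx", "fy", "cx", "cy" (pixels), "rvec" (rotation vector, rad) and "tvec" (3), from world to camera coordinates, as OpenCV has them. Camera axes: x right, y down, z forward; pixel columns grow to the right and rows downward; lengths in m; the calibration is good to about 2 mm. A picture is of the moment at which its call begins. There is no depth.
- ctrl.hand_in(): hands the job in; it is judged then, once.
The state is a dict: "t": time; "joint_pos": joint angles; "joint_vel": joint speeds; "joint_efforts": joint torques, N m; "tool_pos": TCP position; "tool_rot": TCP orientation; "ft_force": force on the tool from outside, world axes, zero at the start; "moment": the same for the moment, N m; "width": opening from 0.0 (shut) to 1.0 (fully open); "gripper_force": force on a finger pad.
Only numpy, scipy, OpenCV 4.12 (cv2) and the standard library are available. Lean on these libraries where they do the work, as an engineer would, in place of code of your own. Each camera call takes 0.05 s, during which the arm holds its last target. There are 200 camera calls.

TASK

Build the transfer stack in the blue base tray: the yellow tote at the bottom, the green one on it, then the red one, and the grey lid on top to close it. Each tote must rest on the ledges of the one below (black ends opposite, half a turn apart), not nest into it. Carry the totes level, set each piece down in that order without dropping it, let go, and leave the bottles and the jar alone.

Things in the scene. Friction and masses are not known exactly. Their poses are not given: they have to be found in the camera images.
- tote_yellow: Open yellow tote, one end black, 0.11-0.23 kg; four tubes fixed inside, up to 13 mm high. Origin: centre of underside; z up, x along its length to the BLACK end. Flat-sided rim band 110 (x) by 66 (y) outside, 102 by 58 inside, 28 to 56 mm above the underside: grip it across y. Body below it 92 by 50. Inside the band ledges, tops at 50 mm: both corners at the black end, middle of the other end.
- tote_green: Green tote, same shape, mass and axes as the yellow (x to its BLACK end, origin centre of underside). On another tote with black ends opposite it rests on the ledges, underside 50 mm above the lower one's underside, centres in line, about 4 mm play each way. With black ends the same way it slips past the ledges and nests, only 31 mm above: wrong.
- tote_red: Red tote, same shape, mass and axes as the yellow one (110 by 66 by 56 mm, x to its BLACK end, origin centre of underside); stacks on the green one as green does on yellow: black ends opposite, underside 50 mm above the green one's underside.
- lid: Grey lid, 0.06-0.13 kg, right way up. Origin: centre of underside; z up, x along its length. Plug 94 (x) by 50 (y) by 4 mm below, plate 110 by 66 from 4 to 8 mm, black upright grip bar 44 (x) by 14 (y) on its centre from 8 to 42 mm. The plug goes inside a tote's rim, the plate lies on the rim: underside then 52 mm above the tote's underside. Fits either way round.
- base: Blue base tray, fixed. Origin: centre of underside; z up, x along its length. Plate 150 (x) by 110 (y) by 4 mm; on it a raised frame, top at 14 mm, 100 by 58 mm inside, 116 by 74 outside. A tote's lower body stands inside the frame, either way round, on the plate (4 mm above the origin), long sides in line.
- reagent: Bystander: amber bottle with green cap, 60 mm diameter, 130 mm high, origin at the centre of its underside. Leave it alone.
- jar: Bystander: small clear jar with white lid, 56 mm diameter, 70 mm high, origin at the centre of its underside. Leave it alone.
- disinfectant: Bystander: white bottle with red cap, 66 mm diameter, 150 mm high, origin at the centre of its underside. Leave it alone.

How it is judged:
By the outcome, as a careful person would: the job done as asked, in the order asked, and still so for the second after the job is handed in, with the robot touching nothing.
It also fails if it takes over 128 s, if anything falls off the work surface, if the arm or the gripper's body presses on something with over 40 N, if the wrist force passes 120 N, or if a joint passes its speed limit or range.

## Working session

There is one attempt and no reset: what is moved stays moved. The work goes in short steps, Python scripts to look and compute and a shell command to move; the robot and the scene stay as the last step left them, time stands still between calls to the robot, and variables do not carry over. Pictures are saved under pics/ and viewed, at most 14 in all, crops included, and the job is handed in when it is done.

```bash
ls; mkdir -p pics
python3 - <<'E'
from workcell import ctrl
import cv2
for n in("top","side"):
    c=ctrl.camera(n); cv2.imwrite(f"pics/{n}0.png",c["color"][:,:,::-1]); print(n,c["fx"],c["cx"],c["cy"],c["rvec"],c["tvec"])
s=ctrl.observe();print(s)
E
```

```text
pics
top 491.563998346105 281.73050344207104 213.209601871652 [ 2.1886211  -2.19936024  0.0457781 ] [0.00913088 0.61866164 1.34379994]
side 542.9192650415463 275.0929268297502 198.80028649875266 [ 2.24432848  0.17949067 -0.11351954] [-0.59268478 -0.02182607  1.79008795]
{'t': 0.1, 'joint_pos': array([-1.26213686e+00,  3.59409936e-01,  1.51131027e+00,  8.01895006e-07,
        1.27248473e+00, -1.15087590e-01]), 'joint_vel': array([-0.00084321, -0.00237591, -0.00366249, -0.00037294,  0.0003838 ,
        0.00043772]), 'joint_efforts': array([-3.74820947e-04, -5.16355848e+01, -2.71406400e+01,  6.77301013e-02,
        2.76751688e-02, -1.98816213e-05]), 'tool_pos': array([ 0.24652095, -0.54634782,  0.22191266]), 'tool_rot': array([-8.02409095e-04,  9.77638350e-01,  2.10291718e-01, -7.75203837e-05]), 'ft_force': array([0.09025961, 0.97589583, 0.40532813]), 'moment': array([-0.00102166, -0.03159427, -0.01746499]), 'gripper_force': 0.0, 'width': 0.9980884656854374}
```

View pics/top0.png

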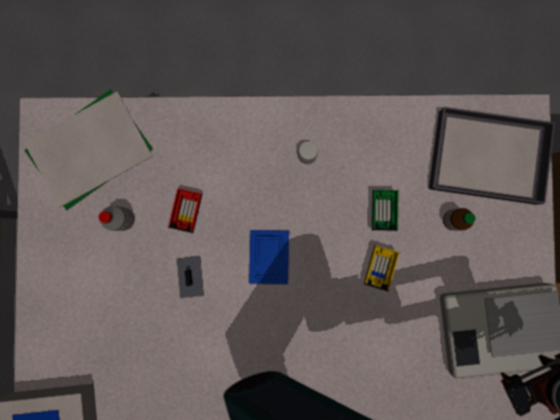

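View pics/side0.png

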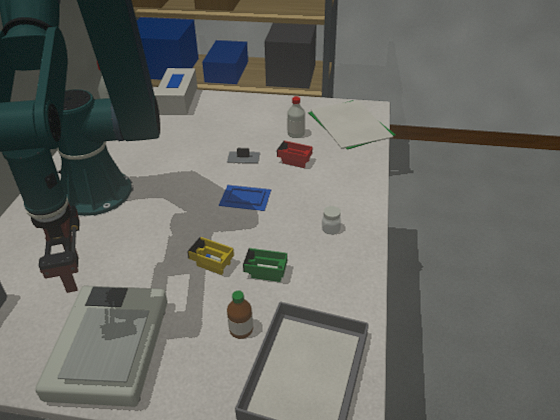

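The top view shows yellow at (381,268), green (384,209), red (186,210), lid (190,276) and base (269,257). The reagent bottle is at (460,218), the disinfectant at (116,215) and the jar at (307,151). I'll enlarge these crops and measure by mask.

```bash
cat > h.py <<'E'
import numpy as np, cv2
from workcell import ctrl
def ray(c,uv,z):
    R=cv2.Rodrigues(np.array(c["rvec"],float))[0]; C=-R.T@np.array(c["tvec"],float)
    d=R.T@np.array([(uv[0]-c["cx"])/c["fx"],(uv[1]-c["cy"])/c["fy"],1.0])
    return C+d*(z-C[2])/d[2]
def blob(c,box,test):
    u0,v0,u1,v1=box; im=c["color"][v0:v1,u0:u1].astype(int)
    m=test(im[...,0],im[...,1],im[...,2]).astype(np.uint8)
    n,l,s,_=cv2.connectedComponentsWithStats(m); k=1+np.argmax(s[1:,4])
    p=np.argwhere(l==k)[:,::-1].astype(float)+[u0,v0]
    return p
def rect(c,p,z):
    w=np.array([ray(c,q,z)[:2] for q in p]).astype(np.float32)*1000
    r=cv2.minAreaRect(w); return r,cv2.boxPoints(r),w.mean(0)
E
python3 - <<'E'
from h import *
c=ctrl.camera("top"); im=c["color"][:,:,::-1]
big=[cv2.resize(im[v-36:v+36,u-36:u+36],None,fx=3.6,fy=3.6,interpolation=cv2.INTER_CUBIC) for u,v in((381,268),(384,209),(186,210),(190,276),(269,257))]
big.append(big[0]*0); o=np.vstack([np.hstack(big[:3]),np.hstack(big[3:])]); cv2.imwrite("pics/crops.png",cv2.convertScaleAbs(o,alpha=1.6))
for n,b,z,t in(("y",(350,235,410,300),.056,lambda r,g,b:(abs(r-g)<60)&(r-b>40)|(r+g+b<90)),
 ("g",(355,178,412,240),.056,lambda r,g,b:(g-r>20)|(r+g+b<90)),
 ("r",(155,178,215,240),.056,lambda r,g,b:(r-g>40)|(r+g+b<90)),
 ("lid",(165,250,215,302),.008,lambda r,g,b:(b-r>5)|(r+g+b<200)),
 ("base",(240,220,300,290),.004,lambda r,g,b:(b-r>40))):
    p=blob(c,b,t); r,q,m=rect(c,p,z); print(n,[np.round(x,1) for x in r],np.round(q).tolist(),np.round(m,1))
E
```

```text
y [array([ 470.7, -260.1]), array([ 69.9, 108.8]), np.float64(73.3)] [[409.0, -278.0], [513.0, -309.0], [533.0, -242.0], [429.0, -211.0]] [ 470.7 -262.3]
g [array([ 625.5, -269.4]), array([ 66.8, 104.8]), np.float64(89.1)] [[573.0, -302.0], [677.0, -304.0], [678.0, -237.0], [574.0, -235.0]] [ 626.5 -272.5]
r [array([628.3, 267.3]), array([ 69.2, 106.8]), np.float64(76.8)] [[568.0, 246.0], [672.0, 221.0], [688.0, 289.0], [584.0, 313.0]] [628.5 269.5]
lid [array([446.1, 261. ]), array([105.1,  60.2]), np.float64(5.1)] [[391.0, 286.0], [396.0, 226.0], [501.0, 236.0], [496.0, 296.0]] [445.8 260.9]
base [array([498.7,  43.7]), array([106.4, 147.9]), np.float64(88.2)] [[423.0, -7.0], [571.0, -12.0], [574.0, 95.0], [426.0, 99.0]] [499.   43.9]
```

View pics/crops.png

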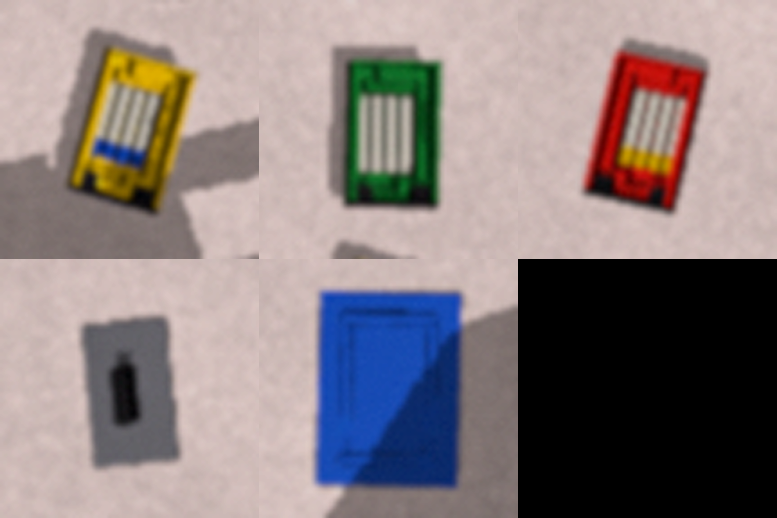

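Every black end faces the robot (bottom of the image), so only green needs a half turn. I'll add a helper for the shift to type, then approach yellow.

```bash
cat >> h.py <<'E'
from scipy.spatial.transform import Rotation as Ro
def go(x,y,z,yaw):   # mm, deg -> tool-frame shift + turn from the present pose
    s=ctrl.observe(); q=s["tool_rot"]; R=Ro.from_quat([q[1],q[2],q[3],q[0]])
    a=np.radians(yaw); T=Ro.from_matrix([[np.cos(a),np.sin(a),0],[np.sin(a),-np.cos(a),0],[0,0,-1]])
    d=R.inv().apply(np.array([x,y,z])-1000*s["tool_pos"])
    print("shift",d.round(1),"turn",(R.inv()*T).as_rotvec(degrees=True).round(1),"F",s["ft_force"].round(1),"t",round(s["t"],1))
E
python3 -c "
from h import *
c=ctrl.camera('top');R=cv2.Rodrigues(c['rvec'])[0];print(-R.T@c['tvec'])
go(469.5,-262.5,110,-16.6)"
```

```text
[ 0.55339448 -0.00235567  1.37199595]
shift [ 320.  -167.1  112.4] turn [-0.1  0.  40.9] F [-0.5  0.7  0.3] t 0.2
```

```bash
python3 -m pendant '[[[-1,40,-21,14,0,0,6],[-1,80,-42,28,0,0,12],[-1,120,-63,42,0,0,18],[-1,160,-84,56,0,0,24],[-1,200,-105,70,0,0,30],[-1,240,-126,84,0,0,36],[-1,280,-146,98,0,0,41],[-1,320,-167,112,0,0,41]]]' 25
python3 -m pendant '[[[-1,0,0,0,0,0,0],[-1,0,0,0,0,0,0],[-1,0,0,0,0,0,0],[-1,0,0,0,0,0,0],[-1,0,0,0,0,0,0],[-1,0,0,0,0,0,0],[-1,0,0,0,0,0,0],[-1,0,0,0,0,0,0]]]'
python3 -c "
from h import *
go(469.8,-262.9,21,-16.6)
for n in('top','side'):cv2.imwrite('pics/%s1.png'%n,ctrl.camera(n)['color'][:,:,::-1])
a=cv2.imread('pics/top1.png')[218:318,331:431];b=cv2.imread('pics/side1.png')[190:290,160:260]
cv2.imwrite('pics/a1.png',cv2.convertScaleAbs(cv2.resize(np.hstack([a,b]),None,fx=4,fy=4),alpha=1.5))"
```

```text
t: 1.0
tool_pos: [0.4707, -0.2617, 0.1102]
tool_rot: [0.0, 0.989, -0.147, 0.0]
ft_force: [1.0, -0.5, 0.3]
width: 0.996
gripper_force: 0.0
t: 1.8
tool_pos: [0.4696, -0.2634, 0.1107]
tool_rot: [-0.0, 0.989, -0.146, 0.0]
ft_force: [-0.1, -0.4, 1.0]
width: 1.001
gripper_force: 0.0
shift [ 0.  -0.5 89.7] turn [-0.  -0.  -0.1] F [-0.1 -0.4  1. ] t 1.8
```

View pics/a1.png

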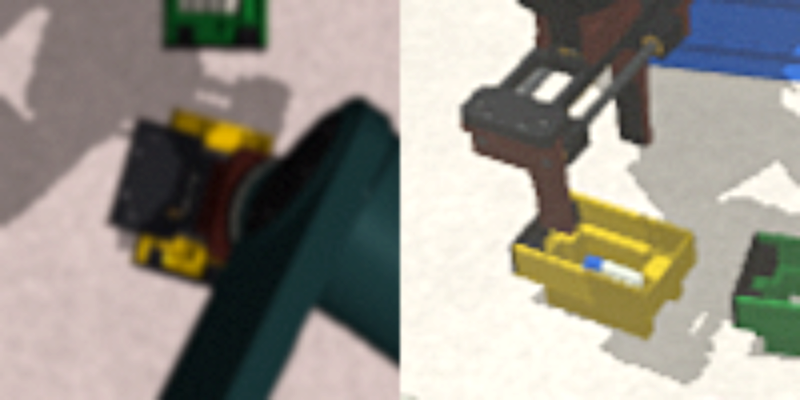

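The arm is aligned over yellow: the fingers straddle the tote across its width in both crops, around top pixel (381,268). Next I descend, grip and lift.

```bash
python3 -m pendant '[[[-1,0,0,20,0,0,0],[-1,0,0,40,0,0,0],[-1,0,0,60,0,0,0],[-1,0,0,75,0,0,0],[-1,0,0,85,0,0,0],[-1,0,0,89,0,0,0],[-1,0,0,89,0,0,0],[-1,0,0,89,0,0,0]]]'
python3 -m pendant '[[[0,0,0,0,0,0,0],[0.5,0,0,0,0,0,0],[1,0,0,0,0,0,0],[1,0,0,0,0,0,0],[1,0,0,0,0,0,0],[1,0,0,0,0,0,0],[1,0,0,0,0,0,0],[1,0,0,0,0,0,0]]]' 25
python3 -m pendant '[[[1,0,0,-3,0,0,0],[1,0,0,-8,0,0,0],[1,0,0,-18,0,0,0],[1,0,0,-30,0,0,0],[1,0,0,-45,0,0,0],[1,0,0,-55,0,0,0],[1,0,0,-60,0,0,0],[1,0,0,-60,0,0,0]]]'
python3 -c "
from h import *
go(498.7,43.7,81,-1.8)"
```

```text
t: 2.7
tool_pos: [0.4702, -0.2633, 0.0222]
tool_rot: [0.0, 0.989, -0.145, 0.0]
ft_force: [-0.8, 1.0, 0.4]
width: 1.002
gripper_force: 0.0
t: 3.5
tool_pos: [0.47, -0.2631, 0.0221]
tool_rot: [-0.0, 0.989, -0.145, 0.0]
ft_force: [-0.2, 1.3, 6.0]
width: 0.754
gripper_force: 25.0
t: 4.3
tool_pos: [0.4702, -0.2635, 0.0826]
tool_rot: [0.0, 0.989, -0.145, 0.001]
ft_force: [0.1, 0.1, -2.2]
width: 0.748
gripper_force: 25.0
shift [ -61.1 -302.4    1.4] turn [  0.   -0.1 -14.9] F [ 0.1  0.1 -2.2] t 4.3
```

```bash
python3 -m pendant '[[[1,-3,-15,0,0,0,-2],[1,-9,-45,0,0,0,-4],[1,-17,-85,0,0,0,-6],[1,-26,-127,0,0,0,-8],[1,-34,-170,0,0,0,-10],[1,-43,-212,0,0,0,-12],[1,-50,-247,0,0,0,-14],[1,-55,-272,0,0,0,-15]]]'
python3 -c "
from h import *
go(498.7,43.7,81,-1.8)"
```

```text
t: 5.1
tool_pos: [0.4937, 0.0166, 0.0809]
tool_rot: [-0.0, 1.0, -0.013, -0.001]
ft_force: [0.4, -0.4, -2.8]
width: 0.75
gripper_force: 25.0
shift [  4.3 -27.2  -0.1] turn [-0.1  0.1  0.3] F [ 0.4 -0.4 -2.8] t 5.1
```

```bash
python3 -m pendant '[[[1,2,-10,0,0,0,0],[1,3,-20,0,0,0,0],[1,4,-27,0,0,0,0],[1,4,-27,10,0,0,0],[1,4,-27,20,0,0,0],[1,4,-27,25,0,0,0],[1,4,-27,25,0,0,0],[1,4,-27,25,0,0,0]]]'
python3 -c "
from h import *
go(498.7,43.7,26,-1.8)
for n in('top','side'):cv2.imwrite('pics/%s2.png'%n,ctrl.camera(n)['color'][:,:,::-1])
a=cv2.imread('pics/top2.png')[207:307,219:319];b=cv2.imread('pics/side2.png')[145:245,195:295]
cv2.imwrite('pics/a2.png',cv2.convertScaleAbs(cv2.resize(np.hstack([a,b]),None,fx=4,fy=4),alpha=1.5))"
```

```text
t: 5.9
tool_pos: [0.4999, 0.0397, 0.0563]
tool_rot: [-0.0, 1.0, -0.015, -0.0]
ft_force: [0.5, -0.7, -1.9]
width: 0.751
gripper_force: 25.0
shift [-1.3 -4.  30.3] turn [-0.   0.1  0. ] F [ 0.5 -0.7 -1.9] t 5.9
```

View pics/a2.png

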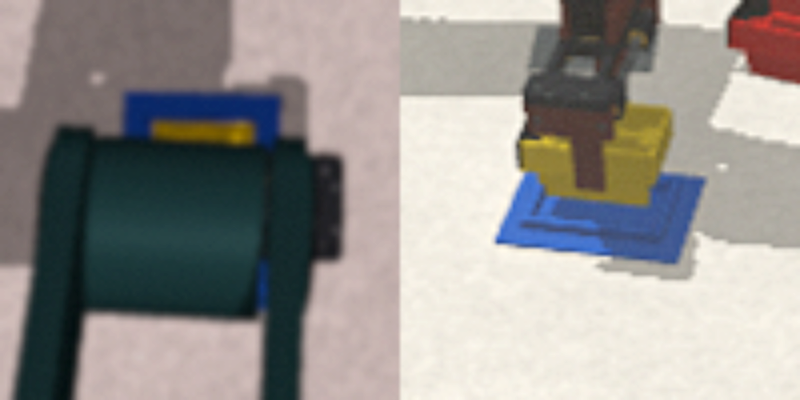

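The tote hangs level over the base frame in the side crop; the top crop shows its far end at about (269,237). I'm correcting y by 4 mm and checking the fore-aft offset from that end.

```bash
python3 -m pendant '[[[1,-1,-4,5,0,0,0],[1,-1,-4,10,0,0,0],[1,-1,-4,10,0,0,0],[1,-1,-4,10,0,0,0],[1,-1,-4,10,0,0,0],[1,-1,-4,10,0,0,0],[1,-1,-4,10,0,0,0],[1,-1,-4,10,0,0,0]]]'
python3 -c "
from h import *
go(498.7,43.7,26,-1.8)
c=ctrl.camera('top')
p=blob(c,(240,220,300,250),lambda r,g,b:(r-b>30)&(abs(r-g)<60)); zt=ctrl.observe()['tool_pos'][2]-.0222+.056
r,q,m=rect(c,p,zt); print('far end',q.round(1).tolist())
p=blob(c,(240,220,300,250),lambda r,g,b:b-r>40); r,q,m=rect(c,p,.004); print('base',q.round(1).tolist())"
```

```text
t: 6.8
tool_pos: [0.4993, 0.0441, 0.0468]
tool_rot: [-0.0, 1.0, -0.015, 0.0]
ft_force: [-0.3, -0.6, -0.9]
width: 0.749
gripper_force: 25.0
shift [-0.6  0.4 20.8] turn [-0.  -0.   0.1] F [-0.3 -0.6 -0.9] t 6.8
far end [[537.2999877929688, 10.600000381469727], [550.4000244140625, 10.5], [550.7000122070312, 73.5], [537.5999755859375, 73.5999984741211]]
base [[535.9000244140625, -10.100000381469727], [569.5, -11.300000190734863], [573.0, 91.80000305175781], [539.4000244140625, 92.9000015258789]]
```

Offsets agree within 1–2 mm, so I'm lowering.

```bash
python3 -m pendant '[[[1,0,0,4,0,0,0],[1,0,0,8,0,0,0],[1,0,0,12,0,0,0],[1,0,0,15,0,0,0],[1,0,0,17,0,0,0],[1,0,0,19,0,0,0],[1,0,0,20,0,0,0],[1,0,0,20,0,0,0]]]'
python3 -m pendant '[[[1,0,0,0.5,0,0,0],[1,0,0,1,0,0,0],[1,0,0,1,0,0,0],[1,0,0,1,0,0,0],[1,0,0,1,0,0,0],[1,0,0,1,0,0,0],[1,0,0,1,0,0,0],[1,0,0,1,0,0,0]]]'
```

```text
t: 7.65
tool_pos: [0.4992, 0.0442, 0.0265]
tool_rot: [-0.0, 1.0, -0.015, -0.0]
ft_force: [0.4, 0.2, -1.7]
width: 0.748
gripper_force: 25.0
t: 8.45
tool_pos: [0.4994, 0.0442, 0.0261]
tool_rot: [-0.0, 1.0, -0.015, 0.0]
ft_force: [-1.5, -1.0, 5.1]
width: 0.752
gripper_force: 25.0
```

Contact came at z = 26.1 mm as expected, so yellow is seated. Release, rise and compute the move to green.

```bash
python3 -m pendant '[[[0.4,0,0,0,0,0,0],[0.2,0,0,0,0,0,0],[-0.2,0,0,0,0,0,0],[-1,0,0,0,0,0,0],[-1,0,0,0,0,0,0],[-1,0,0,0,0,0,0],[-1,0,0,0,0,0,0],[-1,0,0,0,0,0,0]]]'
python3 -m pendant '[[[-1,0,0,-5,0,0,0],[-1,0,0,-15,0,0,0],[-1,0,0,-30,0,0,0],[-1,0,0,-50,0,0,0],[-1,0,0,-70,0,0,0],[-1,0,0,-85,0,0,0],[-1,0,0,-85,0,0,0],[-1,0,0,-85,0,0,0]]]'
python3 -c "
from h import *
go(626,-272.3,110,-0.9)"
```

```text
t: 9.25
tool_pos: [0.4992, 0.0442, 0.0256]
tool_rot: [-0.0, 1.0, -0.015, -0.0]
ft_force: [0.1, 1.0, 0.0]
width: 1.0
gripper_force: 0.0
t: 10.05
tool_pos: [0.4995, 0.0441, 0.1112]
tool_rot: [-0.0, 1.0, -0.015, 0.001]
ft_force: [-0.4, -0.4, 0.6]
width: 1.005
gripper_force: 0.0
shift [136.  312.5   1.3] turn [-0.  -0.1 -0.8] F [-0.4 -0.4  0.6] t 10.1
```

```bash
python3 -m pendant '[[[-1,12,28,0,0,0,0],[-1,28,65,0,0,0,0],[-1,46,106,0,0,0,0],[-1,65,149,0,0,0,0],[-1,84,192,0,0,0,-1],[-1,102,235,0,0,0,-1],[-1,120,276,0,0,0,-1],[-1,136,312,0,0,0,-1]]]'
python3 -m pendant '[[[-1,0,0,0,0,0,0],[-1,0,0,0,0,0,0],[-1,0,0,0,0,0,0],[-1,0,0,0,0,0,0],[-1,0,0,20,0,0,0],[-1,0,0,40,0,0,0],[-1,0,0,40,0,0,0],[-1,0,0,40,0,0,0]]]'
python3 -c "
from h import *
go(626,-272.3,21,-.9)
for n in('top','side'):cv2.imwrite('pics/%s3.png'%n,ctrl.camera(n)['color'][:,:,::-1])
c=ctrl.camera('top')
p=blob(c,(240,220,300,290),lambda r,g,b:((r-b>40)&(abs(r-g)<60))|(r+g+b<90)); r,q,m=rect(c,p,.060); print(r)
a=cv2.imread('pics/top3.png');b=cv2.imread('pics/side3.png')
cv2.imwrite('pics/a3.png',cv2.convertScaleAbs(cv2.resize(np.hstack([a[155:255,335:435],a[207:307,219:319],b[210:310,215:315]]),None,fx=2.6,fy=2.6),alpha=1.5))"
```

```text
t: 10.85
tool_pos: [0.6256, -0.2738, 0.1091]
tool_rot: [-0.0, 1.0, -0.007, -0.001]
ft_force: [0.7, -0.1, -1.1]
width: 1.002
gripper_force: 0.0
t: 11.65
tool_pos: [0.6254, -0.2707, 0.0707]
tool_rot: [-0.0, 1.0, -0.006, -0.001]
ft_force: [-0.6, -0.6, -0.6]
width: 1.0
gripper_force: 0.0
shift [ 0.6  1.6 49.7] turn [-0.   0.1  0.2] F [-0.6 -0.6 -0.6] t 11.7
((497.49005126953125, 42.972137451171875), (63.96371078491211, 106.11415100097656), 89.73812866210938)
```

View pics/a3.png

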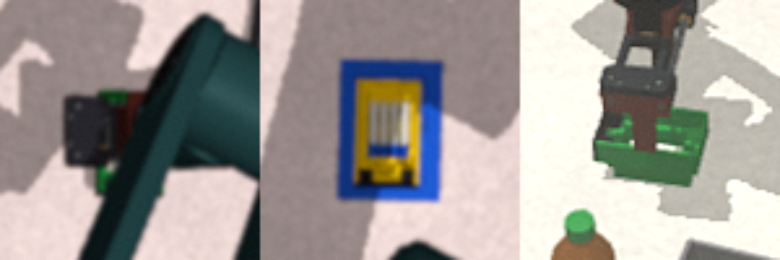

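Yellow sits squarely inside the blue frame (about (269,257), black end toward the robot), and the fingers straddle green. Grip green.

```bash
python3 -m pendant '[[[-1,0,2,12,0,0,0],[-1,0,2,25,0,0,0],[-1,0,2,38,0,0,0],[-1,0,2,46,0,0,0],[-1,0,2,49,0,0,0],[-1,0,2,49,0,0,0],[-1,0,2,49,0,0,0],[-1,0,2,49,0,0,0]]]'
python3 -m pendant '[[[0,0,0,0,0,0,0],[0.5,0,0,0,0,0,0],[1,0,0,0,0,0,0],[1,0,0,0,0,0,0],[1,0,0,0,0,0,0],[1,0,0,0,0,0,0],[1,0,0,0,0,0,0],[1,0,0,0,0,0,0]]]' 25
python3 -m pendant '[[[1,0,0,-3,0,0,0],[1,0,0,-10,0,0,0],[1,0,0,-22,0,0,0],[1,0,0,-40,0,0,0],[1,0,0,-60,0,0,0],[1,0,0,-80,0,0,0],[1,0,0,-93,0,0,0],[1,0,0,-100,0,0,0]]]'
python3 -c "
from h import *
go(499,44,120,-1.3+180)"
```

```text
t: 12.6
tool_pos: [0.6263, -0.274, 0.0222]
tool_rot: [0.0, 1.0, -0.006, 0.0]
ft_force: [-0.4, -0.0, 0.5]
width: 1.0
gripper_force: 0.0
t: 13.4
tool_pos: [0.6259, -0.2737, 0.0219]
tool_rot: [-0.0, 1.0, -0.006, 0.0]
ft_force: [0.0, 1.2, 4.2]
width: 0.753
gripper_force: 24.9
t: 14.2
tool_pos: [0.6266, -0.2743, 0.1237]
tool_rot: [0.001, 1.0, -0.006, 0.001]
ft_force: [0.8, -0.2, -1.3]
width: 0.747
gripper_force: 24.9
shift [-131.6 -316.7    3. ] turn [ 2.000e-01  1.000e-01 -1.794e+02] F [ 0.8 -0.2 -1.3] t 14.2
```

```bash
python3 -m pendant '[[[1,-4,-10,0,0,0,-6],[1,-10,-25,0,0,0,-14],[1,-18,-43,0,0,0,-22],[1,-27,-65,0,0,0,-30],[1,-36,-87,0,0,0,-38],[1,-45,-108,0,0,0,-46],[1,-54,-130,0,0,0,-54],[1,-63,-152,0,0,0,-62]]]'
python3 -c "
from h import *
go(499,44,120,-1.3+180)"
```

```text
t: 15.0
tool_pos: [0.5639, -0.1201, 0.1213]
tool_rot: [-0.0, 0.859, 0.512, -0.0]
ft_force: [0.1, 0.1, -0.9]
width: 0.75
gripper_force: 24.9
shift [ 113.5 -135.1    1.4] turn [-0.000e+00 -1.000e-01 -1.171e+02] F [ 0.1  0.1 -0.9] t 15.0
```

```bash
python3 -m pendant '[[[1,14,-17,0,0,0,-8],[1,29,-34,0,0,0,-16],[1,44,-52,0,0,0,-24],[1,58,-69,0,0,0,-32],[1,72,-86,0,0,0,-40],[1,86,-103,0,0,0,-48],[1,100,-119,0,0,0,-55],[1,106,-126,0,0,0,-62]]]'
python3 -c "
from h import *
go(499,44,120,-1.3+180)"
```

```text
t: 15.8
tool_pos: [0.5036, 0.034, 0.1214]
tool_rot: [-0.001, 0.472, 0.881, -0.0]
ft_force: [-0.4, -0.2, -1.4]
width: 0.751
gripper_force: 24.9
shift [10.8  1.7  1.4] turn [ -0.   -0.1 -55.1] F [-0.4 -0.2 -1.4] t 15.8
```

```bash
python3 -m pendant '[[[1,4,0,0,0,0,-8],[1,7,1,0,0,0,-16],[1,9,1,0,0,0,-24],[1,10,2,0,0,0,-32],[1,10,2,0,0,0,-40],[1,10,2,0,0,0,-48],[1,10,2,0,0,0,-55],[1,10,2,0,0,0,-55]]]'
python3 -m pendant '[[[1,0,0,5,0,0,0],[1,0,0,10,0,0,0],[1,0,0,15,0,0,0],[1,0,0,20,0,0,0],[1,0,0,25,0,0,0],[1,0,0,25,0,0,0],[1,0,0,25,0,0,0],[1,0,0,25,0,0,0]]]'
cat > chk.py <<'E'
import sys
from h import *
# usage: chk colour x y z yaw ; held tote far (non-occluded) end seen from top
name=sys.argv[1]; go(*map(float,sys.argv[2:6])); n=sys.argv[6]
for v in('top','side'):cv2.imwrite('pics/%s%s.png'%(v,n),ctrl.camera(v)['color'][:,:,::-1])
c=ctrl.camera('top'); t={"g":lambda r,g,b:(g-r>20)&(g-b>15)|(r+g+b<60),"r":lambda r,g,b:(r-g>40)&(r-b>40)|(r+g+b<60)}[name]
p=blob(c,(240,205,300,245),t); zt=ctrl.observe()['tool_pos'][2]-.022+.056
print('far end',rect(c,p,zt)[1].round(1).tolist())
a=cv2.imread(f'pics/top{n}.png');b=cv2.imread(f'pics/side{n}.png')
cv2.imwrite(f'pics/a{n}.png',cv2.convertScaleAbs(cv2.resize(np.hstack([a[207:307,219:319],b[145:245,195:295]]),None,fx=4,fy=4),alpha=1.5))
E
python3 chk.py g 499 44 76 178.7 4
```

```text
t: 16.6
tool_pos: [0.501, 0.042, 0.1215]
tool_rot: [-0.0, 0.014, 1.0, 0.0]
ft_force: [0.4, -0.5, -1.9]
width: 0.751
gripper_force: 24.9
t: 17.4
tool_pos: [0.5015, 0.0419, 0.0968]
tool_rot: [0.0, 0.015, 1.0, 0.0]
ft_force: [0.2, 0.5, -1.5]
width: 0.752
gripper_force: 24.9
shift [ 2.6  2.  20.8] turn [ 0.   0.  -0.4] F [ 0.2  0.5 -1.5] t 17.4
far end [[535.2999877929688, -22.700000762939453], [563.0, -22.799999237060547], [563.5999755859375, 110.9000015258789], [535.9000244140625, 111.0]]
```

View pics/a4.png

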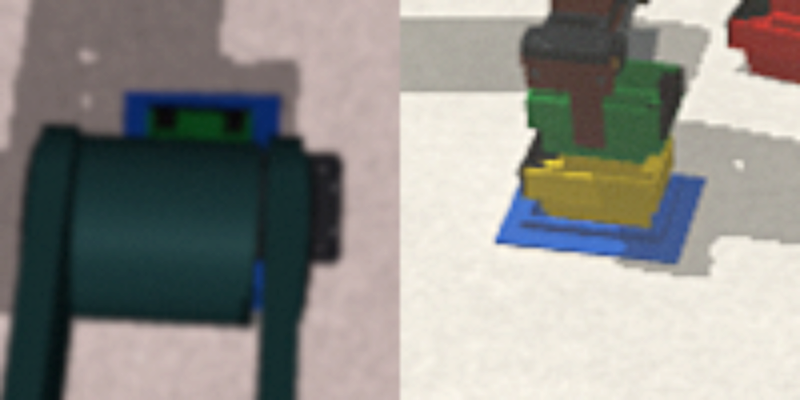

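Green hangs over yellow with its black end away from the robot, opposite yellow's, far rim at about (269,234). I'm applying the small correction and checking its far edge.

```bash
python3 -m pendant '[[[1,2.5,2,0,0,0,0],[1,2.5,2,3,0,0,0],[1,2.5,2,6,0,0,0],[1,2.5,2,8,0,0,0],[1,2.5,2,8,0,0,0],[1,2.5,2,8,0,0,0],[1,2.5,2,8,0,0,0],[1,2.5,2,8,0,0,0]]]'
python3 -c "
from h import *
go(499,44,76,178.7)
c=ctrl.camera('top')
zt=ctrl.observe()['tool_pos'][2]-.022+.056
p=blob(c,(240,222,300,240),lambda r,g,b:(g-r>20)&(g-b>15)|(r+g+b<60)&(g<30)); print(p.min(0),p.max(0))
print([int(x) for x in c['color'][225:245,269].sum(1)],[int(x) for x in c['color'][237,250:290].argmax(1)])
for v in(233,234,235): print(v,ray(c,(269,v),zt).round(4))
"
```

```text
t: 18.35
tool_pos: [0.499, 0.044, 0.0888]
tool_rot: [0.0, 0.015, 1.0, 0.0]
ft_force: [0.6, -1.3, -1.2]
width: 0.753
gripper_force: 24.9
shift [-0.  -0.  12.8] turn [ 0.   0.  -0.4] F [ 0.6 -1.3 -1.2] t 18.4
[256. 234.] [279. 239.]
[221, 222, 220, 219, 197, 150, 110, 100, 89, 64, 51, 48, 57, 67, 62, 69, 61, 61, 44, 40] [2, 2, 2, 2, 2, 2, 1, 1, 1, 0, 0, 1, 1, 1, 1, 1, 1, 1, 1, 1, 1, 1, 1, 1, 1, 1, 0, 0, 1, 1, 1, 2, 2, 2, 2, 2, 2, 2, 2, 2]
233 [0.5633 0.038  0.1228]
234 [0.5608 0.038  0.1228]
235 [0.5583 0.038  0.1228]
```

The far edge reads about 6 mm too far forward. I'm cross-checking in the side view by casting rays onto the near face plane (y ≈ 11 mm).

Run:
```python
from h import *
c=ctrl.camera('side'); im=c["color"]; cv2.imwrite("pics/side5.png",im[:,:,::-1])
cv2.imwrite("pics/a5.png",cv2.convertScaleAbs(cv2.resize(im[155:215,315-100:375-60-20,::-1] if 0 else im[155:215,315-95:380][:,:70,::-1],None,fx=10,fy=10,interpolation=cv2.INTER_NEAREST),alpha=1.8))
R=cv2.Rodrigues(c["rvec"])[0]; C=-R.T@c["tvec"]; print(C)
def P(x,y,z): 
    q=R@np.array([x,y,z])+c["tvec"]; return (q[:2]/q[2]*[c["fx"],c["fy"]]+[c["cx"],c["cy"]]).round(1)
z=ctrl.observe()['tool_pos'][2]-.022
for X in(444,554): print("yellow near face x",X,[P(X/1e3,.011,h).tolist() for h in(.032,.060)])
for X in(444,554): print("green  near face x",X,[P(X/1e3,.011,z+h).tolist() for h in(.028,.056)])
```

```text
[ 0.84299411 -1.28379686  1.09425455]
yellow near face x 444 [[226.4, 194.5], [225.7, 187.5]]
yellow near face x 554 [[260.6, 197.7], [260.2, 190.6]]
green  near face x 444 [[224.8, 178.6], [224.1, 171.2]]
green  near face x 554 [[259.8, 181.7], [259.4, 174.3]]
```

View pics/a5.png

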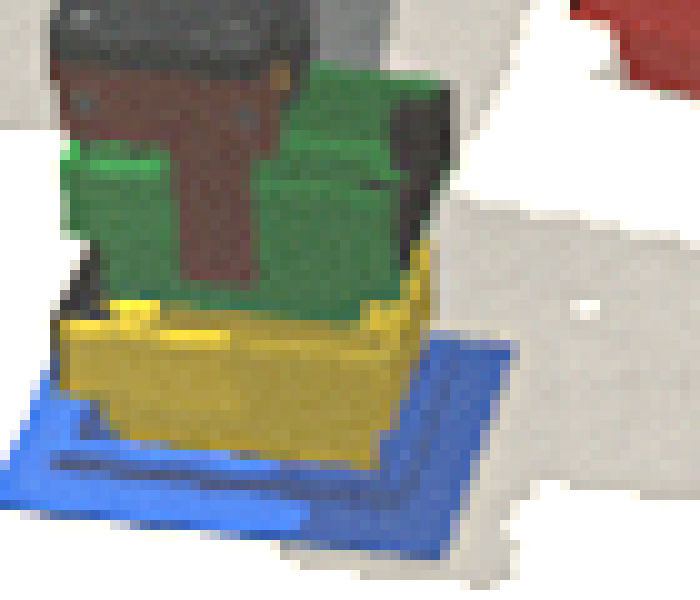

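Crop pixels: yellow's near face spans u ≈ 226–260.4, as predicted. Green's spans u ≈ 226.2–261, against a predicted 224.4–259.6, so green sits about 5 mm too far forward. I'm shifting it back 5 mm and lowering.

```bash
python3 -m pendant '[[[1,2,0,0,0,0,0],[1,4,0,0,0,0,0],[1,5,0,2,0,0,0],[1,5,0,5,0,0,0],[1,5,0,8,0,0,0],[1,5,0,10,0,0,0],[1,5,0,11,0,0,0],[1,5,0,11,0,0,0]]]'
python3 -m pendant '[[[1,0,0,0.5,0,0,0],[1,0,0,1,0,0,0],[1,0,0,1.5,0,0,0],[1,0,0,2,0,0,0],[1,0,0,2,0,0,0],[1,0,0,2,0,0,0],[1,0,0,2,0,0,0],[1,0,0,2,0,0,0]]]'
```

```text
t: 19.25
tool_pos: [0.4938, 0.0442, 0.0775]
tool_rot: [-0.0, 0.015, 1.0, 0.0]
ft_force: [-0.3, 0.2, -0.7]
width: 0.753
gripper_force: 24.9
t: 20.05
tool_pos: [0.494, 0.0442, 0.0758]
tool_rot: [0.0, 0.015, 1.0, 0.0]
ft_force: [-1.5, -0.3, 2.0]
width: 0.75
gripper_force: 24.9
```

Contact at 75.8 mm against an expected 76 means green rests on the ledges. Release, rise and compute the move to red, which keeps the current tool side.

```bash
python3 -m pendant '[[[0.4,0,0,0,0,0,0],[0.2,0,0,0,0,0,0],[-0.2,0,0,0,0,0,0],[-1,0,0,0,0,0,0],[-1,0,0,0,0,0,0],[-1,0,0,0,0,0,0],[-1,0,0,0,0,0,0],[-1,0,0,0,0,0,0]]]'
python3 -m pendant '[[[-1,0,0,-5,0,0,0],[-1,0,0,-15,0,0,0],[-1,0,0,-30,0,0,0],[-1,0,0,-45,0,0,0],[-1,0,0,-60,0,0,0],[-1,0,0,-65,0,0,0],[-1,0,0,-65,0,0,0],[-1,0,0,-65,0,0,0]]]'
python3 -c "
from h import *
go(627.5,270.3,110,166.5)"
```

```text
t: 20.85
tool_pos: [0.4938, 0.0442, 0.0756]
tool_rot: [-0.0, 0.015, 1.0, 0.0]
ft_force: [-0.4, -0.2, -0.4]
width: 1.001
gripper_force: 0.0
t: 21.65
tool_pos: [0.4937, 0.0442, 0.1406]
tool_rot: [-0.0, 0.015, 1.0, 0.0]
ft_force: [-0.3, 1.1, -0.0]
width: 1.001
gripper_force: 0.0
shift [-127.   230.    30.6] turn [ 0.  -0.  11.8] F [-0.3  1.1 -0. ] t 21.6
```

```bash
python3 -m pendant '[[[-1,-14,25,0,0,0,2],[-1,-30,54,0,0,0,4],[-1,-48,87,0,0,0,6],[-1,-66,120,5,0,0,8],[-1,-84,152,12,0,0,10],[-1,-101,183,20,0,0,11],[-1,-116,210,26,0,0,12],[-1,-127,230,30,0,0,12]]]'
python3 -m pendant '[[[-1,0,0,0,0,0,0],[-1,0,0,0,0,0,0],[-1,0,0,0,0,0,0],[-1,0,0,0,0,0,0],[-1,0,0,15,0,0,0],[-1,0,0,30,0,0,0],[-1,0,0,30,0,0,0],[-1,0,0,30,0,0,0]]]'
python3 -c "
from h import *
go(627.5,270.3,21,166.5)
a=ctrl.camera('top')['color'];b=ctrl.camera('side')['color']
cv2.imwrite('pics/a6.png',cv2.convertScaleAbs(cv2.resize(np.hstack([a[160:260,136:236],a[207:307,219:319],b[130:230,205:305]])[:,:,::-1],None,fx=2.6,fy=2.6),alpha=1.5))"
```

```text
t: 22.45
tool_pos: [0.6277, 0.2719, 0.1087]
tool_rot: [-0.001, 0.119, 0.993, -0.0]
ft_force: [0.2, -0.9, 0.7]
width: 0.997
gripper_force: 0.0
t: 23.25
tool_pos: [0.6269, 0.2698, 0.0795]
tool_rot: [-0.001, 0.12, 0.993, -0.0]
ft_force: [0.7, 0.1, 0.7]
width: 1.002
gripper_force: 0.0
shift [-0.6  0.7 58.5] turn [-0.1 -0.1 -0.2] F [0.7 0.1 0.7] t 23.2
```

View pics/a6.png

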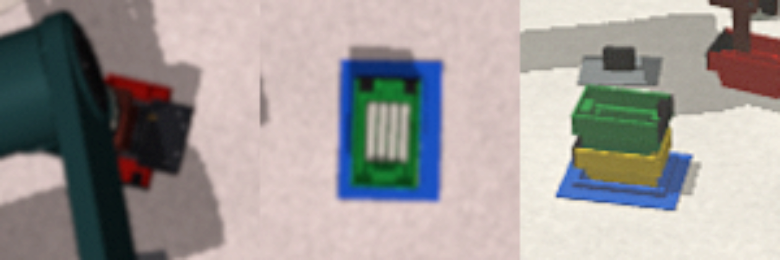

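Green is stacked level on yellow with black ends opposite; in the side view it's about 50 mm up, not nested. The fingers straddle red at about (186,210). Grip red.

```bash
python3 -m pendant '[[[-1,0,0,14,0,0,0],[-1,0,0,28,0,0,0],[-1,0,0,42,0,0,0],[-1,0,0,53,0,0,0],[-1,0,0,57,0,0,0],[-1,0,0,57,0,0,0],[-1,0,0,57,0,0,0],[-1,0,0,57,0,0,0]]]'
python3 -m pendant '[[[0,0,0,0,0,0,0],[0.5,0,0,0,0,0,0],[1,0,0,0,0,0,0],[1,0,0,0,0,0,0],[1,0,0,0,0,0,0],[1,0,0,0,0,0,0],[1,0,0,0,0,0,0],[1,0,0,0,0,0,0]]]' 25
python3 -m pendant '[[[1,0,0,-3,0,0,0],[1,0,0,-12,0,0,0],[1,0,0,-30,0,0,0],[1,0,0,-55,0,0,0],[1,0,0,-85,0,0,0],[1,0,0,-115,0,0,0],[1,0,0,-135,0,0,0],[1,0,0,-143,0,0,0]]]'
python3 -m pendant '[[[1,0,0,0,0,0,0],[1,0,0,0,0,0,0],[1,0,0,0,0,0,0],[1,0,0,0,0,0,0],[1,0,0,0,0,0,0],[1,0,0,0,0,0,0],[1,0,0,0,0,0,0],[1,0,0,0,0,0,0]]]'
python3 -c "
from h import *
go(499,44,165,178.7)"
```

```text
t: 24.15
tool_pos: [0.6283, 0.2705, 0.0243]
tool_rot: [0.001, 0.119, 0.993, 0.0]
ft_force: [-0.0, -0.5, 0.4]
width: 0.998
gripper_force: 0.0
t: 24.95
tool_pos: [0.6277, 0.2701, 0.024]
tool_rot: [0.0, 0.119, 0.993, -0.0]
ft_force: [-1.7, -2.8, 4.7]
width: 0.749
gripper_force: 25.0
t: 25.75
tool_pos: [0.6291, 0.271, 0.1697]
tool_rot: [0.002, 0.119, 0.993, 0.001]
ft_force: [1.2, 0.1, -1.0]
width: 0.746
gripper_force: 25.0
t: 26.55
tool_pos: [0.6277, 0.2703, 0.1667]
tool_rot: [-0.0, 0.119, 0.993, 0.0]
ft_force: [-0.4, 0.2, -2.2]
width: 0.754
gripper_force: 25.0
shift [  71.4 -250.4    1.7] turn [  0.   -0.  -12.4] F [-0.4  0.2 -2.2] t 26.6
```

```bash
python3 -m pendant '[[[1,7,-25,0,0,0,-2],[1,16,-57,0,0,0,-4],[1,27,-93,0,0,0,-6],[1,37,-130,0,0,0,-8],[1,48,-167,0,0,0,-10],[1,58,-203,0,0,0,-12],[1,66,-231,0,0,0,-12],[1,71,-250,0,0,0,-12]]]'
python3 -m pendant '[[[1,0,0,0,0,0,0],[1,0,0,0,0,0,0],[1,0,0,6,0,0,0],[1,0,0,12,0,0,0],[1,0,0,18,0,0,0],[1,0,0,23,0,0,0],[1,0,0,23,0,0,0],[1,0,0,23,0,0,0]]]'
python3 - <<'E'
from h import *
go(499,44,128,178.7)
c=ctrl.camera('side'); im=c["color"]
cv2.imwrite("pics/a7.png",cv2.convertScaleAbs(cv2.resize(im[135:195,215:290,::-1],None,fx=10,fy=10,interpolation=cv2.INTER_NEAREST),alpha=1.8))
R=cv2.Rodrigues(c["rvec"])[0]
def P(x,y,z): 
    q=R@np.array([x,y,z])+c["tvec"]; return ((q[:2]/q[2]*[c["fx"],c["fy"]]+[c["cx"],c["cy"]]-[215,135])*10).round().tolist()
z=ctrl.observe()['tool_pos'][2]-.024
for n,z in(("green",.054),("red",z)):
  for X in(444,554): print(n,"near face x",X,[P(X/1e3,.011,z+h) for h in(.028,.056)])
E
```

```text
t: 27.35
tool_pos: [0.4981, 0.0427, 0.1669]
tool_rot: [-0.0, 0.015, 1.0, -0.0]
ft_force: [1.1, 0.6, -2.1]
width: 0.748
gripper_force: 25.0
t: 28.15
tool_pos: [0.4993, 0.0444, 0.1434]
tool_rot: [-0.0, 0.015, 1.0, 0.0]
ft_force: [-0.4, 0.0, -1.3]
width: 0.751
gripper_force: 25.0
shift [ 0.3 -0.4 15.4] turn [ 0.  -0.  -0.4] F [-0.4  0.  -1.3] t 28.1
green near face x 444 [[101.0, 469.0], [94.0, 396.0]]
green near face x 554 [[450.0, 500.0], [446.0, 427.0]]
red near face x 444 [[84.0, 296.0], [77.0, 219.0]]
red near face x 554 [[441.0, 326.0], [438.0, 249.0]]
```

View pics/a7.png

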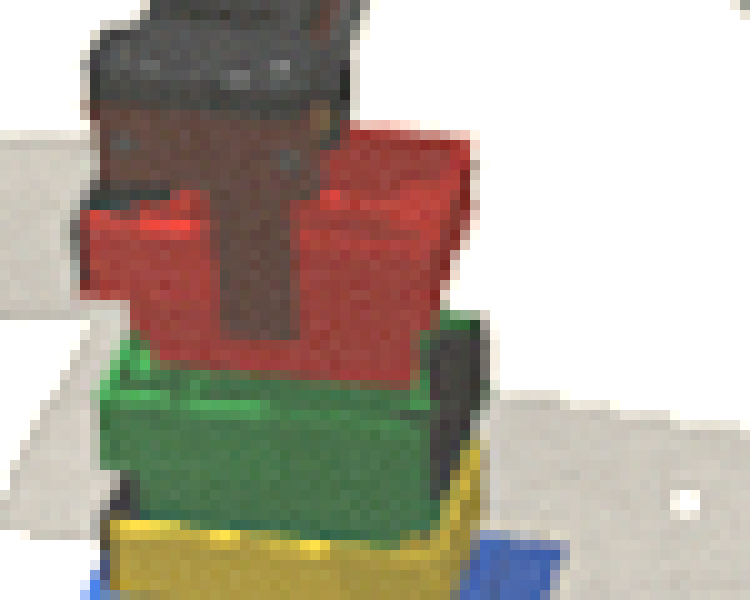

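Red's left edge is at crop u ≈ 80 (predicted 77–84) and green's at ≈ 100 (predicted 94–101), so they line up within about 1 mm. Lower red.

```bash
python3 -m pendant '[[[1,0,0,3,0,0,0],[1,0,0,6,0,0,0],[1,0,0,9,0,0,0],[1,0,0,11,0,0,0],[1,0,0,13,0,0,0],[1,0,0,14,0,0,0],[1,0,0,14,0,0,0],[1,0,0,14,0,0,0]]]'
python3 -m pendant '[[[1,0,0,0.5,0,0,0],[1,0,0,1,0,0,0],[1,0,0,1.5,0,0,0],[1,0,0,2,0,0,0],[1,0,0,2,0,0,0],[1,0,0,2,0,0,0],[1,0,0,2,0,0,0],[1,0,0,2,0,0,0]]]'
```

```text
t: 29.0
tool_pos: [0.4995, 0.0442, 0.1297]
tool_rot: [0.0, 0.015, 1.0, 0.0]
ft_force: [0.2, -0.6, -1.6]
width: 0.752
gripper_force: 25.0
t: 29.8
tool_pos: [0.4995, 0.0443, 0.1279]
tool_rot: [0.0, 0.015, 1.0, 0.0]
ft_force: [-0.9, -0.5, 5.0]
width: 0.748
gripper_force: 25.0
```

Seated at 127.9 mm (expected 128). Release and move to the lid.

```bash
python3 -m pendant '[[[0.4,0,0,0,0,0,0],[0.2,0,0,0,0,0,0],[-0.2,0,0,0,0,0,0],[-1,0,0,0,0,0,0],[-1,0,0,0,0,0,0],[-1,0,0,0,0,0,0],[-1,0,0,0,0,0,0],[-1,0,0,0,0,0,0]]]'
python3 -m pendant '[[[-1,0,0,-5,0,0,0],[-1,0,0,-15,0,0,0],[-1,0,0,-30,0,0,0],[-1,0,0,-45,0,0,0],[-1,0,0,-60,0,0,0],[-1,0,0,-65,0,0,0],[-1,0,0,-65,0,0,0],[-1,0,0,-65,0,0,0]]]'
python3 -c "
from h import *
go(446.1,261,100,185.1)"
```

```text
t: 30.6
tool_pos: [0.4994, 0.0442, 0.1276]
tool_rot: [-0.0, 0.015, 1.0, 0.0]
ft_force: [0.1, 0.4, -0.6]
width: 1.005
gripper_force: 0.0
t: 31.4
tool_pos: [0.4992, 0.0442, 0.1925]
tool_rot: [-0.0, 0.015, 1.0, 0.0]
ft_force: [0.9, -0.2, 0.5]
width: 1.003
gripper_force: 0.0
shift [ 59.5 215.1  92.5] turn [ 0.  -0.  -6.8] F [ 0.9 -0.2  0.5] t 31.4
```

```bash
python3 -m pendant '[[[-1,6,25,0,0,0,-1],[-1,15,55,0,0,0,-2],[-1,24,88,0,0,0,-4],[-1,33,121,0,0,0,-5],[-1,42,153,25,0,0,-6],[-1,50,183,50,0,0,-7],[-1,56,204,75,0,0,-7],[-1,59,215,92,0,0,-7]]]'
python3 -m pendant '[[[-1,0,0,0,0,0,0],[-1,0,0,0,0,0,0],[-1,0,0,0,0,0,0],[-1,0,0,0,0,0,0],[-1,0,0,15,0,0,0],[-1,0,0,30,0,0,0],[-1,0,0,30,0,0,0],[-1,0,0,30,0,0,0]]]'
python3 -c "
from h import *
go(446.1,261,14,185.1)
a=ctrl.camera('top')['color'];b=ctrl.camera('side')['color']
cv2.imwrite('pics/a8.png',cv2.convertScaleAbs(cv2.resize(np.hstack([a[226:326,140:240],a[207:307,219:319],b[110:210,205:305]])[:,:,::-1],None,fx=2.6,fy=2.6),alpha=1.5))"
```

```text
t: 32.2
tool_pos: [0.4449, 0.2621, 0.0983]
tool_rot: [-0.002, -0.047, 0.999, -0.0]
ft_force: [0.4, -0.3, 0.5]
width: 1.0
gripper_force: 0.0
t: 33.0
tool_pos: [0.4473, 0.2606, 0.0713]
tool_rot: [0.0, -0.046, 0.999, 0.0]
ft_force: [0.2, -0.3, 0.5]
width: 1.002
gripper_force: 0.0
shift [ 1.2  0.5 57.3] turn [0.  0.  0.1] F [ 0.2 -0.3  0.5] t 33.0
```

View pics/a8.png

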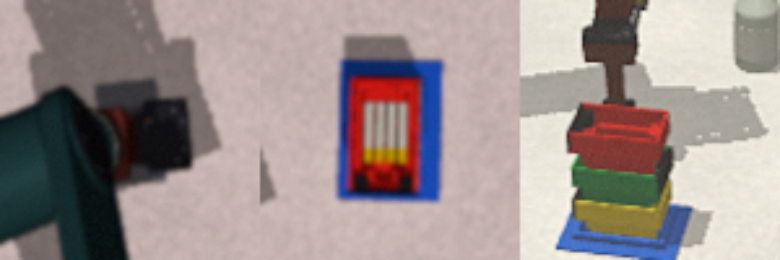

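Red is stacked upright, with the ends alternating down the stack (side crop about (620,170)), and the gripper is over the lid. Grip the bar.

```bash
python3 -m pendant '[[[-1,1,0,14,0,0,0],[-1,1,0,28,0,0,0],[-1,1,0,42,0,0,0],[-1,1,0,52,0,0,0],[-1,1,0,57,0,0,0],[-1,1,0,57,0,0,0],[-1,1,0,57,0,0,0],[-1,1,0,57,0,0,0]]]'
python3 -m pendant '[[[0,0,0,0,0,0,0],[0.5,0,0,0,0,0,0],[1,0,0,0,0,0,0],[1,0,0,0,0,0,0],[1,0,0,0,0,0,0],[1,0,0,0,0,0,0],[1,0,0,0,0,0,0],[1,0,0,0,0,0,0]]]' 25
python3 -m pendant '[[[1,0,0,0,0,0,0],[1,0,0,0,0,0,0],[1,0,0,0,0,0,0],[1,0,0,0,0,0,0],[1,0,0,0,0,0,0],[1,0,0,0,0,0,0],[1,0,0,0,0,0,0],[1,0,0,0,0,0,0]]]'
python3 -m pendant '[[[1,0,0,-3,0,0,0],[1,0,0,-15,0,0,0],[1,0,0,-40,0,0,0],[1,0,0,-75,0,0,0],[1,0,0,-110,0,0,0],[1,0,0,-145,0,0,0],[1,0,0,-175,0,0,0],[1,0,0,-190,0,0,0]]]'
python3 -m pendant '[[[1,0,0,0,0,0,0],[1,0,0,0,0,0,0],[1,0,0,0,0,0,0],[1,0,0,0,0,0,0],[1,0,0,0,0,0,0],[1,0,0,0,0,0,0],[1,0,0,0,0,0,0],[1,0,0,0,0,0,0]]]'
python3 -c "
from h import *
c=ctrl.camera('top')
p=blob(c,(235,220,300,295),lambda r,g,b:(r-g>40)|(r+g+b<90)); print(rect(c,p,.160)[:2])
go(499,44,200,178.7)"
```

```text
t: 33.9
tool_pos: [0.4464, 0.261, 0.0143]
tool_rot: [0.0, -0.046, 0.999, 0.0]
ft_force: [0.1, 0.0, 0.5]
width: 0.995
gripper_force: 0.0
t: 34.7
tool_pos: [0.4459, 0.2608, 0.0137]
tool_rot: [-0.0, -0.046, 0.999, 0.0]
ft_force: [0.0, -0.1, 1.1]
width: 0.311
gripper_force: 0.0
t: 35.5
tool_pos: [0.4459, 0.2608, 0.0137]
tool_rot: [-0.0, -0.046, 0.999, 0.0]
ft_force: [0.1, -0.5, 1.2]
width: 0.161
gripper_force: 25.0
t: 36.3
tool_pos: [0.4471, 0.2613, 0.2076]
tool_rot: [0.002, -0.046, 0.999, 0.001]
ft_force: [0.2, 0.0, -1.2]
width: 0.159
gripper_force: 25.0
t: 37.1
tool_pos: [0.4459, 0.2608, 0.2035]
tool_rot: [-0.0, -0.046, 0.999, -0.0]
ft_force: [-0.6, 0.5, -0.7]
width: 0.156
gripper_force: 25.0
(((501.80572509765625, 43.210933685302734), (66.5160140991211, 112.72338104248047), 89.76144409179688), array([[445.30606 ,  10.187878],
       [558.02844 ,   9.718548],
       [558.3054  ,  76.23399 ],
       [445.583   ,  76.70332 ]], dtype=float32))
shift [ -32.9 -220.8    3.6] turn [ 0.  -0.   6.6] F [-0.2 -0.2 -1.2] t 37.1
```

```bash
python3 -m pendant '[[[1,-3,-22,0,0,0,1],[1,-7,-50,0,0,0,2],[1,-12,-82,0,0,0,3],[1,-17,-115,0,0,0,4],[1,-22,-148,0,0,0,5],[1,-27,-179,0,0,0,6],[1,-31,-204,0,0,0,6],[1,-33.5,-221,0,0,0,6]]]'
python3 -m pendant '[[[1,0,0,0,0,0,0],[1,0,0,0,0,0,0],[1,0,0,4,0,0,0],[1,0,0,8,0,0,0],[1,0,0,13,0,0,0],[1,0,0,18,0,0,0],[1,0,0,18,0,0,0],[1,0,0,18,0,0,0]]]'
python3 - <<'E'
from h import *
go(500,44,169.7,179)
c=ctrl.camera('side'); im=c["color"]; t=ctrl.camera('top')["color"]
cv2.imwrite("pics/a9.png",cv2.convertScaleAbs(cv2.resize(np.hstack([im[115:175,215:275],t[220:280,240:300]])[:,:,::-1],None,fx=6.5,fy=6.5,interpolation=cv2.INTER_NEAREST),alpha=1.8))
R=cv2.Rodrigues(c["rvec"])[0]
def P(x,y,z): 
    q=R@np.array([x,y,z])+c["tvec"]; return ((q[:2]/q[2]*[c["fx"],c["fy"]]+[c["cx"],c["cy"]]-[215,115])*6.5).round().tolist()
z=ctrl.observe()['tool_pos'][2]-.0137
for X in(445,555): print("red",P(X/1e3,.011,.160),P(X/1e3,.011,.132),"lid",P(X/1e3,.011,z+.004),P(X/1e3,.011,z+.008))
E
```

```text
t: 37.95
tool_pos: [0.5002, 0.0421, 0.2038]
tool_rot: [0.0, 0.007, 1.0, -0.0]
ft_force: [0.4, -0.9, -1.0]
width: 0.155
gripper_force: 25.0
t: 38.75
tool_pos: [0.4995, 0.044, 0.1854]
tool_rot: [-0.0, 0.006, 1.0, 0.0]
ft_force: [1.6, -0.6, -1.1]
width: 0.158
gripper_force: 25.0
shift [-0.6  0.  15.7] turn [ 0.  -0.   0.3] F [ 1.6 -0.6 -1.1] t 38.8
red [55.0, 301.0] [60.0, 350.0] lid [52.0, 272.0] [51.0, 265.0]
red [288.0, 320.0] [290.0, 369.0] lid [287.0, 291.0] [286.0, 284.0]
```

View pics/a9.png

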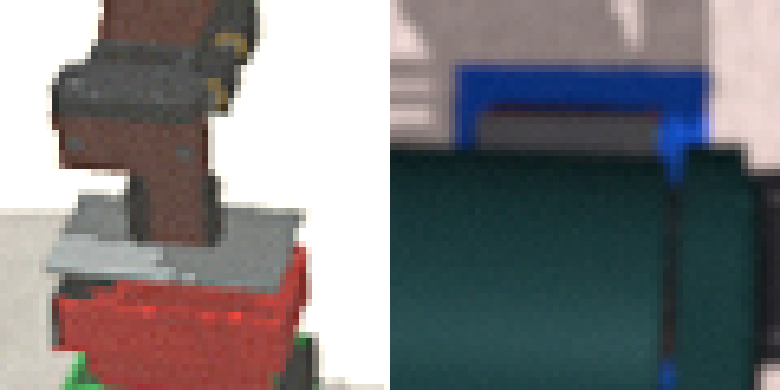

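The lid's left edge is at crop u ≈ 47 (predicted 51) and red's is about as predicted; a sliver of red also shows beyond the lid's far edge in the top view. So the lid is 2–3 mm too near, and I'm moving it 2.5 mm forward and lowering.

```bash
python3 -m pendant '[[[1,-1.5,0,0,0,0,0],[1,-2.5,0,3,0,0,0],[1,-2.5,0,6,0,0,0],[1,-2.5,0,9,0,0,0],[1,-2.5,0,11,0,0,0],[1,-2.5,0,13,0,0,0],[1,-2.5,0,14,0,0,0],[1,-2.5,0,14,0,0,0]]]'
python3 -m pendant '[[[1,0,0,0.5,0,0,0],[1,0,0,1,0,0,0],[1,0,0,1.5,0,0,0],[1,0,0,2,0,0,0],[1,0,0,2,0,0,0],[1,0,0,2,0,0,0],[1,0,0,2,0,0,0],[1,0,0,2,0,0,0]]]'
```

```text
t: 39.65
tool_pos: [0.502, 0.0438, 0.1715]
tool_rot: [-0.0, 0.006, 1.0, 0.0]
ft_force: [0.4, 0.5, -1.1]
width: 0.157
gripper_force: 25.0
t: 40.45
tool_pos: [0.5021, 0.0438, 0.1697]
tool_rot: [-0.0, 0.006, 1.0, 0.0]
ft_force: [-0.5, -0.2, -0.6]
width: 0.157
gripper_force: 25.0
```

```bash
python3 -m pendant '[[[1,0,0,0.5,0,0,0],[1,0,0,0.5,0,0,0],[1,0,0,0.5,0,0,0],[1,0,0,0.5,0,0,0],[1,0,0,0.5,0,0,0],[1,0,0,0.5,0,0,0],[1,0,0,0.5,0,0,0],[1,0,0,0.5,0,0,0]]]'
python3 -m pendant '[[[0.6,0,0,0,0,0,0],[0.5,0,0,0,0,0,0],[0.3,0,0,0,0,0,0],[0,0,0,0,0,0,0],[-0.2,0,0,0,0,0,0],[-0.2,0,0,0,0,0,0],[-0.2,0,0,0,0,0,0],[-0.2,0,0,0,0,0,0]]]'
python3 -m pendant '[[[-0.2,0,0,-5,0,0,0],[-0.2,0,0,-15,0,0,0],[-0.2,0,0,-35,0,0,0],[-0.2,0,0,-60,0,0,0],[-0.2,0,0,-80,0,0,0],[-0.2,0,0,-100,0,0,0],[-0.2,0,0,-100,0,0,0],[-0.2,0,0,-100,0,0,0]]]'
python3 -m pendant '[[[-0.2,0,20,0,0,0,0],[-0.2,0,50,0,0,0,0],[-0.2,0,80,0,0,0,0],[-0.2,0,110,0,0,0,0],[-0.2,0,140,0,0,0,0],[-0.2,0,170,0,0,0,0],[-0.2,0,190,0,0,0,0],[-0.2,0,200,0,0,0,0]]]'
python3 -c "
from h import *
a=ctrl.camera('top')['color'];b=ctrl.camera('side')['color']
cv2.imwrite('pics/a10.png',cv2.convertScaleAbs(cv2.resize(np.hstack([a[207:307,219:319],b[115:215,195:295]])[:,:,::-1],None,fx=4,fy=4),alpha=1.5))"
```

```text
t: 41.25
tool_pos: [0.5022, 0.0438, 0.1697]
tool_rot: [0.0, 0.006, 1.0, 0.0]
ft_force: [-1.5, -0.2, 5.8]
width: 0.16
gripper_force: 25.0
t: 42.05
tool_pos: [0.5021, 0.0438, 0.1692]
tool_rot: [-0.0, 0.006, 1.0, 0.0]
ft_force: [0.6, 0.6, 0.1]
width: 0.598
gripper_force: 0.0
t: 42.85
tool_pos: [0.5023, 0.0438, 0.2696]
tool_rot: [0.001, 0.006, 1.0, 0.0]
ft_force: [-0.5, 0.1, 0.2]
width: 0.605
gripper_force: 0.0
t: 43.65
tool_pos: [0.5037, 0.2451, 0.2677]
tool_rot: [-0.001, 0.005, 1.0, -0.0]
ft_force: [-0.1, 0.4, 0.8]
width: 0.596
gripper_force: 0.0
```

View pics/a10.png

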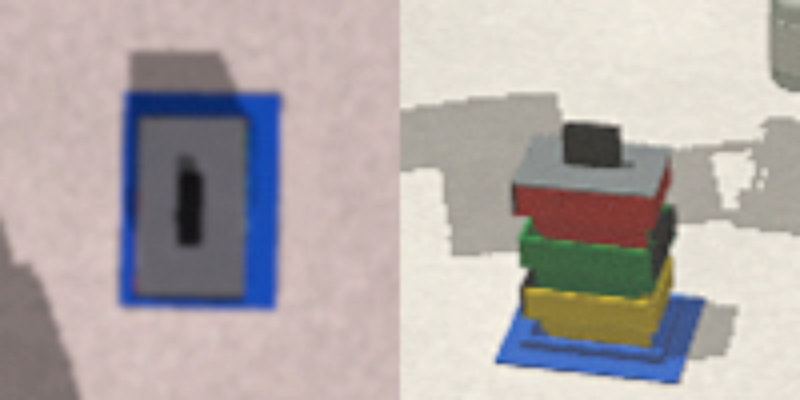

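The stack is complete and level: the lid lies flat on red's rim, the ends alternate, and the arm is clear. Handing in.

```bash
python3 -c "
from workcell import ctrl
print(ctrl.hand_in())"
```

```text
the job is handed in; nothing more can be done
None
```

The stack is built in the blue tray in the order asked (yellow, green, red, then the grey lid), each piece seated at its expected height, black ends alternating, bottles and jar untouched; I handed it in at about 44 s and no verdict came back.

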